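Clip the long slide carrier into the slide holder

TASK

Load the long slide carrier into the slide holder on the bench: with the carrier's end, push back the sprung curved arm, set the carrier down flat along the bed and let go, so that the arm holds it squarely against the fixed edge. Leave the short carrier alone.

Things in the scene. Friction and masses are not known exactly. Their poses are not given: they have to be found in the camera images.
- long_slide: Long slide carrier: flat aluminium frame with a glass window, 32 (x) x 80 (y, its length) x 12 mm (z), 60 g, loose and flat on the bench. Origin: centre of the underside. Grasp it from above across its 32 mm width. Either end may go to the fixed edge.
- short_slide: Short slide carrier, a bystander: the same frame but only 50 mm long: 32 (x) x 50 (y) x 12 mm (z). Origin: centre of the underside. The two carriers lie to the right of the holder, either one nearer to it.
- holder: Slide holder, fixed: grey plate 14 mm thick, own x -45 to 85, y -75 to 75 mm. Origin: on its underside, under the centreline of the bed (along own y at x = 0). Fixed edge at its +y end, sprung curved arm opposite, pivot boss at x 64, y -40 mm, 24 mm above the plate. Carrier seated: its origin at x 0, y 15, z 14 mm here, length along own y. An 80 mm carrier goes in only with the arm pushed back.
- fixed_edge (a point): Top middle of the inner upright face of the holder's fixed edge, at x 0, y 55, z 22 mm of the holder: an aluminium bar 44 mm wide (x), 10 mm thick (y 55 to 65), standing 8 mm above the plate.
- post (a point): Axis of the upright steel post (12 mm diameter) at the curved arm's free end, at its top: z 52 mm of the holder, 38 above the plate. At rest at x 0, y -15 mm: 64 mm clear to the fixed edge. It is so tall that a carrier held just above the fixed edge (underside 25 to 32 mm above the bench) can push it back along the holder's -y before being lowered.
- clip_arm (a joint): Turn of the sprung arm about its upright pivot, rad: 0 at rest, growing as the post is pushed away from the fixed edge, about 67 mm per rad, at most 0.75. The spring always returns it: about 2.3 N at the post at 0, 3.4 N at 0.25, 4.3 N at 0.45. The long carrier seated: about 0.25. The arm is a 6 mm rod, 19 to 25 mm above the bench, bowed away from the edge.
There are look-alikes about, which are no part of the job. What is shaped like the long_slide but black or turquoise is not meant.

How it is judged:
On the way:
1. the sprung arm has been pushed back (value of joint clip_arm above 0.15 rad), for 0.1 s.
At the end, for the whole second after the job is handed in: The long carrier lies flat (within 6 degrees, 3 mm in height) and still on the holder's plate, its end against the fixed edge (within 4 mm), within 15 mm of the bed's centreline and within 10 degrees of its direction, with the sprung arm bearing on its other end (arm at 0.17 to 0.33 rad) (y of long_slide in the frame of holder between 0.011 and 0.019 m and x of long_slide in the frame of holder between -0.015 and 0.015 m and z of long_slide in the frame of holder between 0.011 and 0.017 m and angle between the y axis of long_slide and the y axis of holder, either way round below 0.175 rad and angle between long_slide's own z axis and vertical below 0.1 rad and value of joint clip_arm between 0.17 and 0.33 rad and linear speed of long_slide below 0.01 m/s); the robot touches nothing.
It fails at once if the short carrier is moved by more than 20 mm (distance of short_slide from where it was at the start of the episode above 0.02 m).
It also fails if it takes over 40 s, if anything falls off the work surface, if the arm or the gripper's body presses on something with over 40 N, if the wrist force passes 120 N, or if a joint passes its speed limit or range.

ROBOT

A 7-joint arm with a two-finger parallel gripper is mounted at the origin on a cart in front of the work surface, level with it; the furniture and walls round the work are solid. World frame = base frame: x ahead of the robot, y to its left, z up, the work surface at z = 0. Lengths are in m, angles in rad, forces in N, time in s.
With the tool pointing down it reaches from about 0.4 to 0.875 m from the base axis. Payload 6.5 kg.
Tool frame: the origin (TCP) lies on the front face of the gripper's body, between the roots of the fingers; the fingertips stand 73 mm ahead of it and the grasp point (between the pads) lies 54 mm ahead of it (r.finger_overhang is the z of the fingertips in the tool frame, in m); z points along the fingers, y is the direction in which the jaws open and shut (so a half turn about z gives the same grasp; the last joint's range is limited). The gripper opens to 85 mm and grips with 20 to 120 N. Pads are 22 mm wide; open, the fingers measure 114 mm over their backs; the gripper's body (76 mm by 85 mm) begins 54 mm behind the grasp point. The pads swing forward as they close: fully open they stand 13 mm farther back than shut.
Start: joints at [-1.353, 0.536, -0.004, 1.538, 0.003, 1.067, -0.071], TCP at [0.182, 0.624, 0.304] pointing down, gripper open.
Joint ranges: [-2.7, 2.7], [-0.37, 2.16], [-1.27, 1.26], [0.24, 2.4], [-1.31, 4.45], [0.19, 1.91], [-2.76, 2.76]. Speed limits (rad/s): [2.39, 2.39, 3.14, 3.14, 3.14, 3.14, 3.14].

INTERFACE

Orientations are given as a rotation vector (axis times angle).
In Python, from cell import sensors, eyes, r gives the robot as it stands.
- The arm moves only by the tool step_arm, never from a script. Its argument "moves" is a list that holds one entry, the list of rows, each a list of 4 numbers: the shift along the tool's x, y, z in m, then the turn about the tool's z in rad. A call has 1 to 10 rows; each row is the pose to reach, as a shift and turn from the pose measured when the call began, along the tool's axes at that moment; what a row does not reach only later rows make up. A row lasts 1/12 s, in which the tool goes at most 41.7 mm and 7.16 degrees, less where a joint would pass 70% of its speed; a pose out of reach is approached as far as the arm can. A call with a gripper value outside its range is refused whole. "hand" is the closure in counts, from 0 (fully open) to 255 (shut), set as the call begins (left out, the last holds). The fingers move at their own pace and stop on an object; "squeeze" is the grip in N (left out, the last holds). Time passes only in rows, so rows that repeat a pose let the fingers close. It gives the time, the measured TCP pose, the force and the opening at its end, in the units of the state.
- sensors.observe(): the state, without advancing time (a new reading comes with each control period).
- eyes.get_image(name): name is "side" or "top"; returns a dict with "img" (400x640x3 uint8, red, green, blue), "range_z" (400x640 float32, m along the optical axis (not along the pixel's ray), 0 where there is no reading), "fx", "fy", "cx", "cy" (pixels), "R" (3x3) and "t" (3): a world point X has camera coordinates R X + t. Camera axes: x right, y down, z forward; pixel columns grow to the right and rows downward; lengths in m; the calibration is good to about 2 mm. A picture is of the moment at which its call begins.
- r.close_job(): hands the job in, once; it reports no verdict.
The state is a dict: "clock": time; "joint_pos": joint angles; "joint_velocities": joint speeds; "effort": joint torques, N m; "ee_pos": TCP position; "orientation": TCP orientation; "wrist_force": force on the tool from outside, world axes, zero at the start; "torque": the same for the moment, N m; "width": finger opening in m.
Only numpy, scipy, OpenCV 4.12 (cv2) and the standard library are available. Lean on these libraries where they do the work, as an engineer would, in place of code of your own. Each camera call takes 0.05 s, during which the arm holds its last target.

## Working session

There is one attempt and no reset: what is moved stays moved. The work goes in short steps, Python scripts to look and compute and a tool call to move; the robot and the scene stay as the last step left them, time stands still between calls to the robot, and variables do not carry over. Pictures are saved under pics/ and viewed, and the job is handed in when it is done.

Besides the shell and the picture viewer there is one more tool, called after "Emit:" as name(argument=value, ...), one argument or row to a line, values as JSON. step_arm: Moves the arm, as the interface text tells. Its arguments: {"type":"object","properties":{"moves":{"type":"array"},"hand":{"type":"number"},"squeeze":{"type":"number"}},"required":["moves"]}

```bash
mkdir -p pics; ls
python3 - <<'E'
from cell import sensors, eyes, r
import cv2, numpy as np
for n in("top","side"):
    d=eyes.get_image(n); cv2.imwrite(f"pics/{n}0.png",d["img"][:,:,::-1]); np.savez(f"pics/{n}0.npz",**d)
    print(n,d["fx"],d["cx"],d["cy"],d["R"],d["t"])
print(sensors.observe())
E
```

```text
pics
top 369.2615524651561 315.34517224139836 192.98769329490867 [[ 0.05884572 -0.99824932 -0.00595601]
 [-0.97743792 -0.05640442 -0.20355256]
 [ 0.20286026  0.01779983 -0.9790459 ]] [-0.06542524  0.51295303  0.82198679]
side 366.73227870669274 322.520013789109 190.64856286761562 [[ 0.99996522  0.0020811   0.00807657]
 [ 0.00796467 -0.52564371 -0.85066754]
 [ 0.00247508  0.85070228 -0.525642  ]] [-0.5183892   0.02594855  1.00579992]
{'clock': 0.1, 'joint_pos': array([-1.35321913,  0.53716629, -0.00446514,  1.53878107,  0.00258598,
        1.06731003, -0.07118297]), 'joint_velocities': array([ 9.30709669e-04,  2.45221583e-04,  1.39836458e-03, -3.97085233e-03,
       -7.20424107e-05, -2.43149499e-03, -1.55675734e-03]), 'effort': array([ 1.87684040e-03, -5.84568322e+01,  1.05144069e+00, -2.59778345e+01,
        1.26075986e-02,  4.60793424e-03, -2.27418195e-05]), 'ee_pos': array([0.18184706, 0.62355823, 0.30304854]), 'orientation': array([-4.44079291e-01, -3.10990654e+00,  2.59677563e-03]), 'wrist_force': array([-0.31717717,  0.63009445, -0.94115771]), 'torque': array([0.03109132, 0.03006308, 0.07124112]), 'width': 0.08532683931936974}
```

View pics/top0.png

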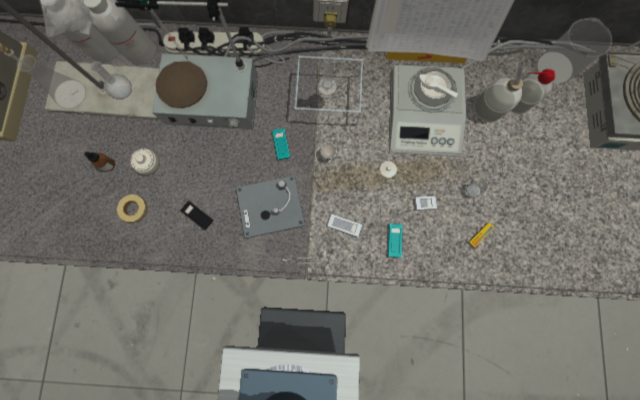

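View pics/side0.png

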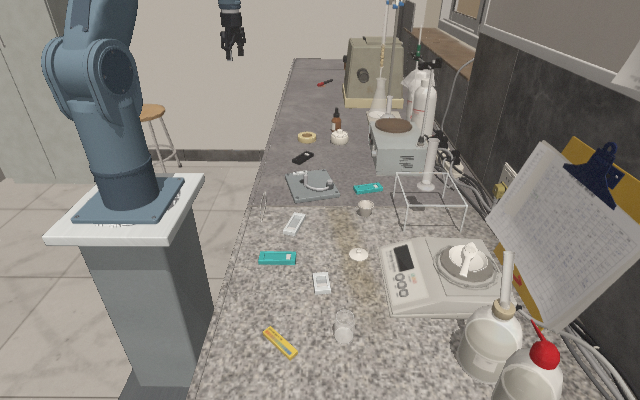

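The top view shows the holder at about (270,207), the long carrier (silver-white) at (345,226) and the short one at (426,203). The turquoise and black look-alikes are at (281,144), (396,240) and (197,215). I'll enlarge these next.

Run:
```python
import cv2
im=cv2.imread("pics/top0.png")
cv2.imwrite("pics/c1.png",cv2.resize(im[170:245,230:310],None,fx=7.5,fy=7.5,interpolation=cv2.INTER_CUBIC))
cv2.imwrite("pics/c2.png",cv2.resize(im[190:250,320:400],None,fx=8,fy=8,interpolation=cv2.INTER_CUBIC))
im=cv2.imread("pics/side0.png")
cv2.imwrite("pics/c3.png",cv2.resize(im[150:250,260:360],None,fx=6,fy=6,interpolation=cv2.INTER_CUBIC))
```

```text
(no output)
```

View pics/c1.png

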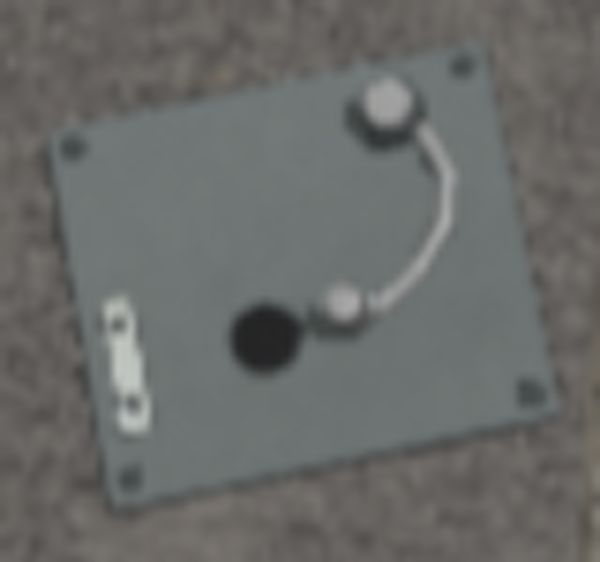

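View pics/c2.png

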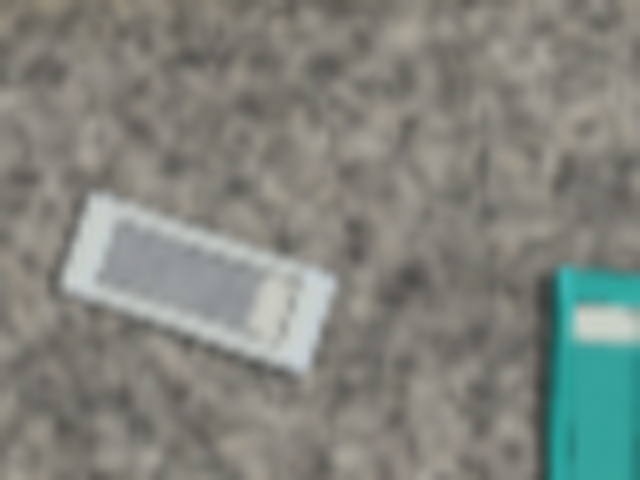

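View pics/c3.png

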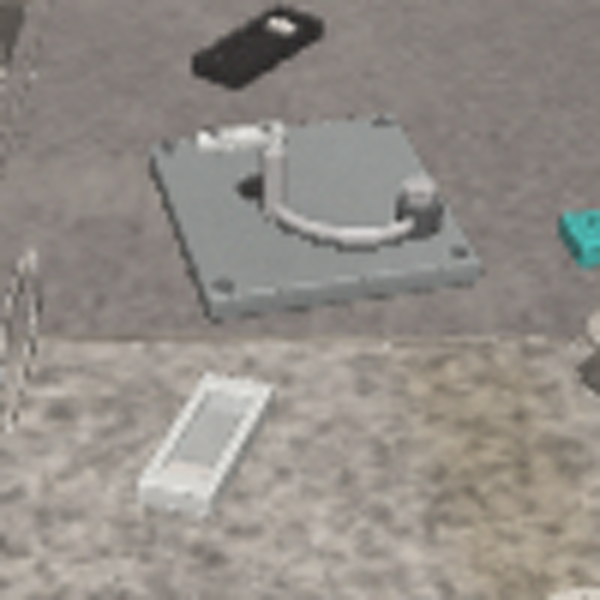

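```bash
cat > h.py <<'E'
import numpy as np, cv2
def ray(d,u,v,z):
    R,t=d["R"],d["t"]; c=np.array([(u-d["cx"])/d["fx"],(v-d["cy"])/d["fy"],1.])
    o=-R.T@t; w=R.T@c; return o+w*(z-o[2])/w[2]
def fit(own,world):
    own=np.array(own,float);W=np.array(world)[:,:2]
    a,b=own-own.mean(0),W-W.mean(0)
    th=np.arctan2((a[:,0]*b[:,1]-a[:,1]*b[:,0]).sum(),(a*b).sum())
    Rm=np.array([[np.cos(th),-np.sin(th)],[np.sin(th),np.cos(th)]])
    o=W.mean(0)-Rm@own.mean(0); return th,o,W-(own@Rm.T+o)
E
python3 - <<'E'
from h import *
d=dict(np.load("pics/top0.npz")); s=dict(np.load("pics/side0.npz"))
px=lambda u,v,f,a,b:(a+(u+.5)/f-.5,b+(v+.5)/f-.5)
def top(pts,f,a,b,z,own,cam=d):
    W=[ray(cam,*px(u,v,f,a,b),z) for u,v in pts]
    th,o,res=fit(own,W); print(np.round(W,4)); print("th",th,"o",o,"res mm\n",np.round(res*1e3,1)); return th,o
H=top([(50,137),(487,45),(557,410),(118,508)],7.5,230,170,.014,[(.085,.075),(.085,-.075),(-.045,-.075),(-.045,.075)])
L=top([(92,193),(337,277),(305,375),(62,290)],8,320,190,.012,[(.016,.04),(.016,-.04),(-.016,-.04),(-.016,.04)])
# checks
for nm,(u,v),z in [("post",(344,302),.052),("boss",(387,102),.038),("edge",(127,365),.022)]:
    w=ray(d,*px(u,v,7.5,230,170),z)[:2]-H[1]; c,q=np.cos(H[0]),np.sin(H[0]); print(nm,[c*w[0]+q*w[1],-q*w[0]+c*w[1]])
print("side cam")
top([(150,152),(398,122),(482,268),(212,303)],6,260,150,.014,[(-.045,.075),(.085,.075),(.085,-.075),(-.045,-.075)],s)
top([(207,375),(272,385),(205,498),(142,487)],6,260,150,.012,[(-.016,.04),(.016,.04),(.016,-.04),(-.016,-.04)],s)
ld=d["range_z"]; print(ld[226,345],ld[220,340])
for u,v in[(345,226),(340,224),(350,228),(260,205)]:
    c=np.array([(u-d["cx"])/d["fx"],(v-d["cy"])/d["fy"],1.])*ld[v,u]; print(d["R"].T@(c-d["t"]))
E
```

```text
[[ 0.5256  0.1623  0.014 ]
 [ 0.5653  0.0199  0.014 ]
 [ 0.4448 -0.0114  0.014 ]
 [ 0.4049  0.1279  0.014 ]]
th 0.27130939545472155 o [0.4658762  0.06933435] res mm
 [[-2.1 -2. ]
 [-2.6  0.1]
 [ 2.1  3.6]
 [ 2.5 -1.7]]
[[ 0.4748 -0.0762  0.012 ]
 [ 0.4533 -0.152   0.012 ]
 [ 0.423  -0.1433  0.012 ]
 [ 0.4445 -0.0686  0.012 ]]
th -0.2758625239612269 o [ 0.44889202 -0.11002692] res mm
 [[-0.4 -0.3]
 [-0.1  0.9]
 [ 0.4  0.8]
 [ 0.1 -1.4]]
post [np.float64(0.0005928410303403502), np.float64(-0.01421736397355147)]
boss [np.float64(0.06441202457715889), np.float64(-0.03908006024186125)]
edge [np.float64(0.0006742484147016174), np.float64(0.060556388449109586)]
side cam
[[ 0.4038  0.1229  0.014 ]
 [ 0.5285  0.1566  0.014 ]
 [ 0.5664  0.0164  0.014 ]
 [ 0.444  -0.0149  0.014 ]]
th 0.26647343973427345 o [0.46637665 0.06497612] res mm
 [[ 0.6 -2.6]
 [-0.2 -3.2]
 [-1.8  1.3]
 [ 1.3  4.4]]
[[ 0.4454 -0.0681  0.012 ]
 [ 0.4735 -0.0751  0.012 ]
 [ 0.4503 -0.1527  0.012 ]
 [ 0.4248 -0.1459  0.012 ]]
th -0.2717787953758083 o [ 0.44848462 -0.1104612 ] res mm
 [[ 1.5 -0.5]
 [-1.1  1.1]
 [-2.8  0.6]
 [ 2.4 -1.2]]
0.9021586 0.90465677
[ 0.44692279 -0.1118242   0.00868253]
[ 0.45078027 -0.09926844  0.01134599]
[ 0.44300053 -0.12438887  0.00645021]
[0.48611611 0.0996645  0.01268334]
```

The post, boss and edge agree with the holder fit to within 1 mm. The two cameras give the same carrier pose to within 1 mm, and the holder to within 4 mm in y. Next I work out the moves.

```bash
cat >> h.py <<'E'
from scipy.spatial.transform import Rotation as Ro
def plan(x,y,z,yaw):
    """yaw: world direction of tool y axis (mod pi)"""
    from cell import sensors
    s=sensors.observe(); R=Ro.from_rotvec(s["orientation"]).as_matrix()
    sh=R.T@(np.array([x,y,z])-s["ee_pos"])
    # turn about tool z (down): world yaw decreases
    cur=np.arctan2(R[1,1],R[0,1]); dy=(yaw-cur+np.pi/2)%np.pi-np.pi/2
    print("shift",np.round(sh,4),"turn",round(-dy,4),"| pos",np.round(s["ee_pos"],4),"yaw",round(cur,3),"F",np.round(s["wrist_force"],1),"w",round(s["width"],4),"t",s["clock"],"toolz",np.round(R[:,2],3))
E
python3 - <<'E'
from h import *
from cell import r
print(r.finger_overhang,[a for a in dir(r) if a[0]!="_"])
plan(.42,.30,.30,-.274); plan(.449,-.110,.2,-.274)
E
```

```text
0.0726 ['IKError', 'close_job', 'finger_overhang']
shift [-0.3192 -0.244   0.0035] turn 1.5611 | pos [0.1818 0.6236 0.303 ] yaw 1.287 F [-0.3  0.6 -0.9] w 0.0853 t 0.1 toolz [-0.    -0.002 -1.   ]
shift [-0.4618 -0.6293  0.1041] turn 1.5611 | pos [0.1818 0.6236 0.303 ] yaw 1.287 F [-0.3  0.6 -0.9] w 0.0853 t 0.1 toolz [-0.    -0.002 -1.   ]
```

Emit:
step_arm(
  moves=[
    [[-0.032, -0.024, 0, 0.12], [-0.064, -0.048, 0, 0.24], [-0.096, -0.073, 0, 0.36], [-0.128, -0.098, 0, 0.48], [-0.16, -0.122, 0, 0.6], [-0.19, -0.146, 0, 0.72], [-0.22, -0.17, 0, 0.84], [-0.25, -0.195, 0, 0.94], [-0.285, -0.22, 0, 0.98], [-0.319, -0.244, 0, 1.0]],
  ],
  hand=0,
  squeeze=60,
)

```text
clock: 0.93
ee_pos: [0.4194, 0.2994, 0.3034]
orientation: [1.882, 2.515, -0.003]
wrist_force: [1.1, 1.2, -0.1]
width: 0.0852
```

Run:
```python
from h import *
plan(.449,-.110,.2,-.274)
```

```text
shift [-0.401  -0.0868  0.1041] turn 0.5596 | pos [0.4194 0.2994 0.3034] yaw 0.286 F [ 1.1  1.2 -0.1] w 0.0852 t 0.9333 toolz [-0.001 -0.002 -1.   ]
```

Emit:
step_arm(
  moves=[
    [[-0.04, -0.009, 0.01, 0.06], [-0.08, -0.017, 0.02, 0.12], [-0.12, -0.026, 0.03, 0.18], [-0.16, -0.035, 0.04, 0.24], [-0.2, -0.043, 0.05, 0.3], [-0.24, -0.052, 0.06, 0.36], [-0.28, -0.061, 0.07, 0.42], [-0.32, -0.069, 0.08, 0.48], [-0.361, -0.078, 0.094, 0.53], [-0.401, -0.087, 0.104, 0.56]],
  ],
)

```text
clock: 1.77
ee_pos: [0.4479, -0.1035, 0.2014]
orientation: [2.506, 1.894, -0.003]
wrist_force: [0.6, 0.0, 0.8]
width: 0.085
```

Run:
```python
from h import *
plan(.449,-.110,.078,-.274)
```

```text
shift [-0.0057  0.003   0.1234] turn -0.0024 | pos [ 0.4479 -0.1035  0.2014] yaw -0.276 F [0.6 0.  0.8] w 0.085 t 1.7667 toolz [-0.001 -0.002 -1.   ]
```

Emit:
step_arm(
  moves=[
    [[-0.006, 0.003, 0.02, 0], [-0.006, 0.003, 0.05, 0], [-0.006, 0.003, 0.08, 0], [-0.006, 0.003, 0.1, 0], [-0.006, 0.003, 0.115, 0], [-0.006, 0.003, 0.123, 0], [-0.006, 0.003, 0.123, 0]],
  ],
)

```text
clock: 2.35
ee_pos: [0.448, -0.1102, 0.0771]
orientation: [-2.505, -1.893, 0.006]
wrist_force: [0.0, -0.2, -0.2]
width: 0.0853
```

Run:
```python
from h import *
from cell import r,eyes
print(r.finger_overhang)
plan(.449,-.110,.075,-.274)
for n,(a,b,c,e) in {"top":(150,250,290,410),"side":(150,270,230,360)}.items():
    d=eyes.get_image(n); cv2.imwrite(f"pics/g_{n}.png",cv2.resize(d["img"][a:b,c:e,::-1],None,fx=5,fy=5,interpolation=cv2.INTER_CUBIC))
```

```text
0.0726
shift [0.0004 0.0009 0.0021] turn -0.0025 | pos [ 0.448  -0.1102  0.0771] yaw -0.276 F [ 0.  -0.2 -0.2] w 0.0853 t 2.35 toolz [-0.004 -0.001 -1.   ]
```

View pics/g_side.png

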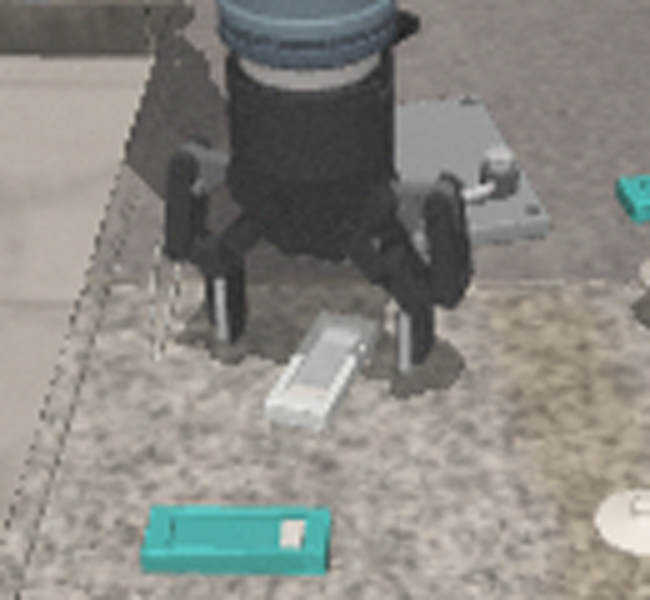

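The fingers straddle the long carrier, with tips at about (225,335) and (410,360) in the crop and the carrier between them at (320,370). Closing now.

Emit:
step_arm(
  moves=[
    [[0, 0.001, 0.003, 0], [0, 0.001, 0.003, 0], [0, 0.001, 0.003, 0], [0, 0.001, 0.003, 0], [0, 0.001, 0.003, 0], [0, 0.001, 0.003, 0], [0, 0.001, 0.003, 0], [0, 0.001, 0.003, 0]],
  ],
  hand=255,
  squeeze=60,
)

```text
clock: 3.12
ee_pos: [0.4504, -0.1107, 0.0765]
orientation: [2.505, 1.894, -0.001]
wrist_force: [-1.9, 1.1, 8.7]
width: 0.0297
```

Run:
```python
from h import *
from cell import r,eyes
plan(.449,-.110,.075,-.274)
for n,(a,b,c,e) in {"top":(150,250,290,410),"side":(150,270,230,360)}.items():
    d=eyes.get_image(n); cv2.imwrite(f"pics/g2_{n}.png",cv2.resize(d["img"][a:b,c:e,::-1],None,fx=5,fy=5,interpolation=cv2.INTER_CUBIC))
```

```text
shift [ 0.0002 -0.0016  0.0015] turn -0.0024 | pos [ 0.4504 -0.1107  0.0765] yaw -0.276 F [-1.9  1.1  8.7] w 0.0297 t 3.1167 toolz [ 0.    -0.001 -1.   ]
```

View pics/g2_side.png

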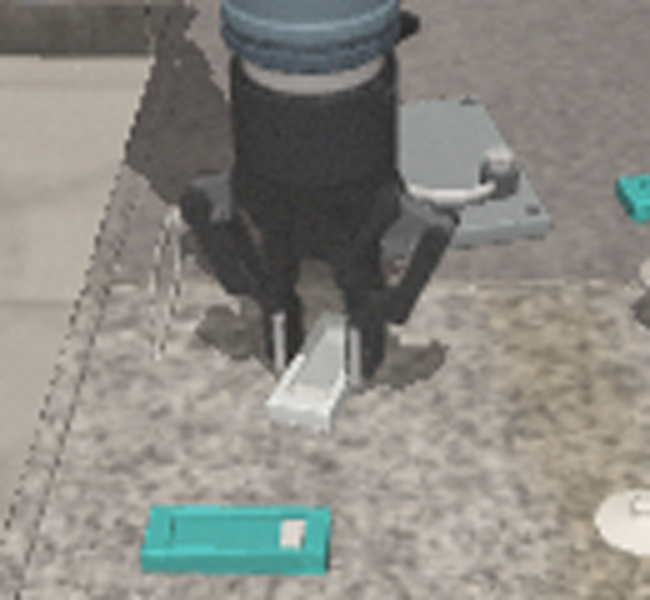

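Emit:
step_arm(
  moves=[
    [[0, 0, -0.005, 0], [0, 0, -0.02, 0], [0, 0, -0.045, 0], [0, 0, -0.07, 0], [0, 0, -0.09, 0], [0, 0, -0.1, 0], [0, 0, -0.1, 0]],
  ],
)

```text
clock: 3.8
ee_pos: [0.4516, -0.1106, 0.1783]
orientation: [2.503, 1.892, 0.004]
wrist_force: [0.4, -0.1, -0.6]
width: 0.0302
```

Run:
```python
from h import *
from cell import r,eyes
th=.270; o=np.array([.4662,.0675]); p=o+.040*np.array([-np.sin(th),np.cos(th)]); print(p)
plan(p[0],p[1],.17,th)
for n,(a,b,c,e) in {"top":(150,250,290,410),"side":(100,240,230,360)}.items():
    d=eyes.get_image(n); cv2.imwrite(f"pics/g3_{n}.png",cv2.resize(d["img"][a:b,c:e,::-1],None,fx=5,fy=5,interpolation=cv2.INTER_CUBIC)); np.savez(f"pics/g3_{n}.npz",**d)
```

```text
[0.45553074 0.10605084]
shift [ 0.2095 -0.0553  0.008 ] turn -0.5462 | pos [ 0.4516 -0.1106  0.1783] yaw -0.276 F [ 0.4 -0.1 -0.6] w 0.0302 t 3.8 toolz [ 0.004 -0.001 -1.   ]
```

View pics/g3_side.png

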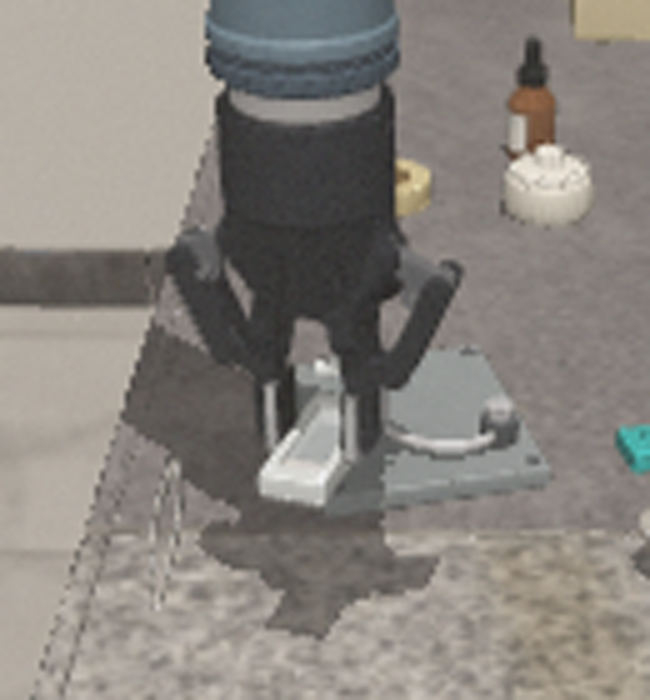

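View pics/g3_top.png

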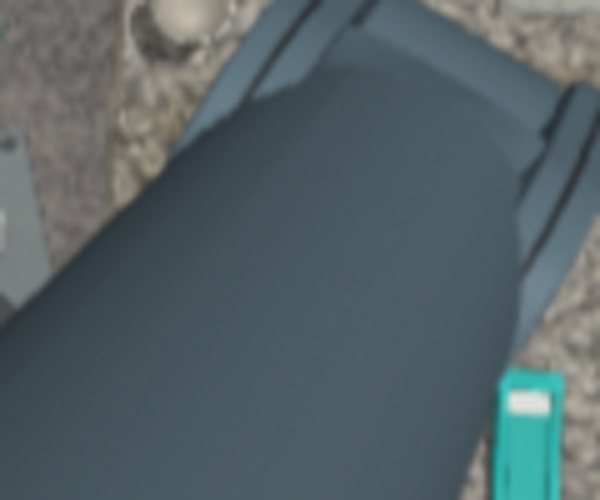

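The carrier is held level. Its near end's top corners are at about (262,470) and (328,485) in the side crop. The top view is hidden by the arm. I'll check the near end against the TCP.

Run:
```python
from h import *
s=dict(np.load("pics/g3_side.npz"))
cv2.imwrite("pics/g4.png",cv2.resize(s["img"][165:205,270:310,::-1],None,fx=14,fy=14,interpolation=cv2.INTER_CUBIC))
```

```text
(no output)
```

View pics/g4.png

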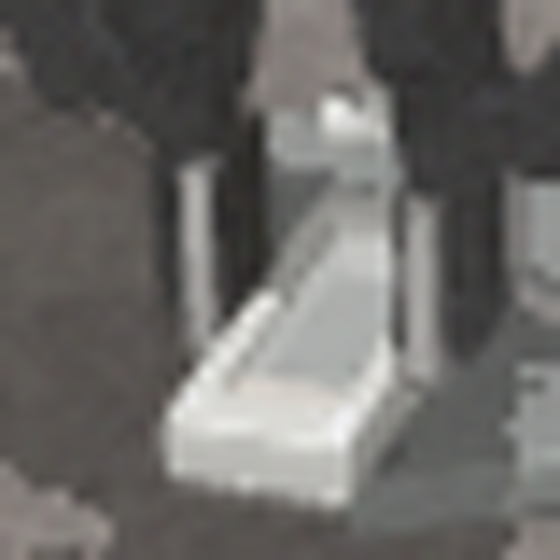

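Run:
```python
from h import *
s=dict(np.load("pics/g3_side.npz"))
g=np.array([.4516,-.1106]); a=-.276; 
for nm,(u,v),z in [("botL",(168,480),.102),("botR",(345,506),.102),("topL",(170,425),.114),("topR",(348,448),.114)]:
    w=ray(s,270+(u+.5)/14-.5,165+(v+.5)/14-.5,z)[:2]-g
    print(nm,w+g,"own",[np.cos(a)*w[0]+np.sin(a)*w[1],-np.sin(a)*w[0]+np.cos(a)*w[1]])
```

```text
botL [ 0.42508614 -0.1444676 ] own [np.float64(-0.016281160217609548), np.float64(-0.03981108692732065)]
botR [ 0.45419809 -0.15170914] own [np.float64(0.013702380177963608), np.float64(-0.03884528814095799)]
topL [ 0.42623743 -0.14676641] own [np.float64(-0.014546996297612665), np.float64(-0.04170916127501736)]
topR [ 0.45516477 -0.15316995] own [np.float64(0.01503055794204836), np.float64(-0.0399873756044534)]
```

The near end is 40 mm from the TCP, so the carrier is centred in the grip. Carrying it over the holder.

Emit:
step_arm(
  moves=[
    [[0.02, -0.005, 0, -0.05], [0.045, -0.012, 0, -0.12], [0.07, -0.018, 0, -0.19], [0.098, -0.026, 0, -0.26], [0.126, -0.033, 0.002, -0.33], [0.154, -0.041, 0.004, -0.4], [0.18, -0.048, 0.006, -0.47], [0.2, -0.053, 0.008, -0.52], [0.209, -0.055, 0.008, -0.546], [0.209, -0.055, 0.008, -0.546]],
  ],
)

```text
clock: 4.73
ee_pos: [0.4537, 0.1077, 0.1668]
orientation: [-1.896, -2.503, 0.003]
wrist_force: [0.1, -0.8, -0.5]
width: 0.03
```

Run:
```python
from h import *
from cell import r,eyes
th=.270; o=np.array([.4662,.0675]); p=o+.040*np.array([-np.sin(th),np.cos(th)])
plan(p[0],p[1],.1045,th)
for n,(a,b,c,e) in {"side":(100,220,250,380)}.items():
    d=eyes.get_image(n); cv2.imwrite(f"pics/g5_{n}.png",cv2.resize(d["img"][a:b,c:e,::-1],None,fx=6,fy=5,interpolation=cv2.INTER_CUBIC)); np.savez(f"pics/g5_{n}.npz",**d)
```

```text
shift [-0.0021  0.0014  0.0623] turn 0.0042 | pos [0.4537 0.1077 0.1668] yaw 0.274 F [ 0.1 -0.8 -0.5] w 0.03 t 4.7333 toolz [-0.002 -0.001 -1.   ]
```

View pics/g5_side.png

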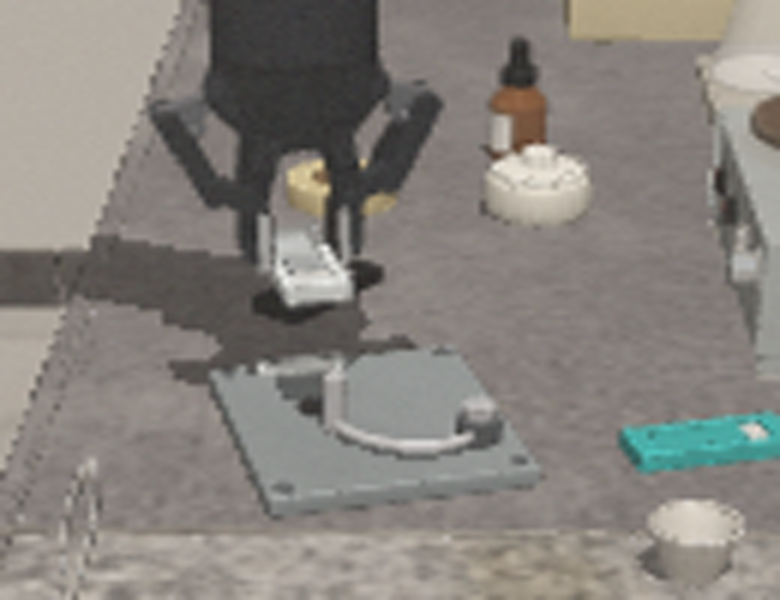

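The carrier hangs over the edge side of the holder at (315,270), clear of the post at (333,390). Lowering it to pushing height.

Emit:
step_arm(
  moves=[
    [[-0.001, 0.001, 0.01, 0.004], [-0.001, 0.001, 0.025, 0.004], [-0.001, 0.001, 0.042, 0.004], [-0.001, 0.001, 0.055, 0.004], [-0.001, 0.001, 0.062, 0.004], [-0.001, 0.001, 0.062, 0.004]],
  ],
)

```text
clock: 5.28
ee_pos: [0.454, 0.103, 0.1034]
orientation: [-1.91, -2.493, 0.009]
wrist_force: [-0.3, -0.8, -1.8]
width: 0.0304
```

Run:
```python
from h import *
from cell import r,eyes
th=.270; o=np.array([.4662,.0675]); p=o+.012*np.array([-np.sin(th),np.cos(th)])
plan(p[0],p[1],.1045,th)
for n,(a,b,c,e) in {"side":(120,220,250,350)}.items():
    d=eyes.get_image(n); cv2.imwrite(f"pics/g6_{n}.png",cv2.resize(d["img"][a:b,c:e,::-1],None,fx=6,fy=6,interpolation=cv2.INTER_CUBIC)); np.savez(f"pics/g6_{n}.npz",**d)
```

```text
shift [-0.0254  0.0025 -0.001 ] turn -0.0067 | pos [0.454  0.103  0.1034] yaw 0.263 F [-0.3 -0.8 -1.8] w 0.0304 t 5.2833 toolz [-0.005 -0.004 -1.   ]
```

View pics/g6_side.png

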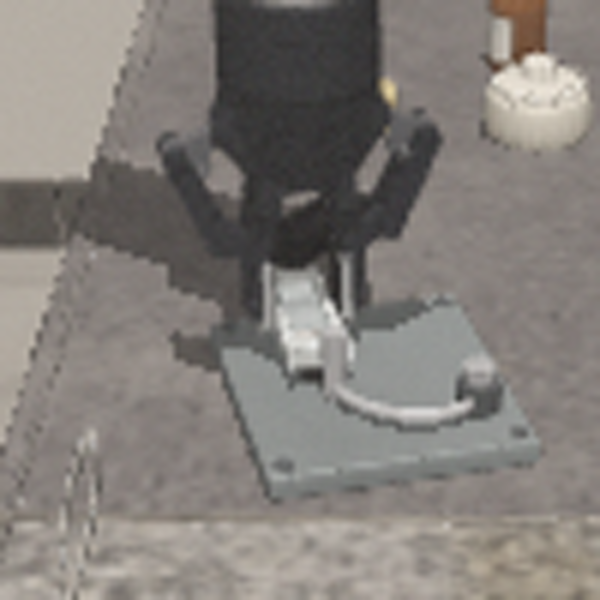

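The carrier end at about (318,370) faces the post at (333,360). Pushing back.

Emit:
step_arm(
  moves=[
    [[-0.003, 0.002, -0.001, -0.006], [-0.006, 0.003, -0.001, -0.006], [-0.009, 0.003, -0.001, -0.006], [-0.012, 0.003, -0.001, -0.006], [-0.015, 0.003, -0.001, -0.006], [-0.018, 0.003, -0.001, -0.006], [-0.021, 0.003, -0.001, -0.006], [-0.024, 0.003, -0.001, -0.006], [-0.026, 0.003, -0.001, -0.006], [-0.026, 0.003, -0.001, -0.006]],
  ],
)

```text
clock: 6.17
ee_pos: [0.4642, 0.0785, 0.1054]
orientation: [-1.903, -2.499, 0.007]
wrist_force: [-3.2, 3.0, -1.6]
width: 0.03
```

Run:
```python
from h import *
from cell import r,eyes
th=.270; o=np.array([.4662,.0675]); p=o+.012*np.array([-np.sin(th),np.cos(th)])
plan(p[0],p[1],.1045,th)
for n,(a,b,c,e) in {"side":(140,220,260,340),"top":(170,240,230,310)}.items():
    d=eyes.get_image(n); cv2.imwrite(f"pics/g7_{n}.png",cv2.resize(d["img"][a:b,c:e,::-1],None,fx=7,fy=7,interpolation=cv2.INTER_CUBIC)); np.savez(f"pics/g7_{n}.npz",**d)
```

```text
shift [ 0.0008 -0.001   0.0009] turn -0.001 | pos [0.4642 0.0785 0.1054] yaw 0.269 F [-3.2  3.  -1.6] w 0.03 t 6.1667 toolz [-0.003 -0.003 -1.   ]
```

View pics/g7_side.png

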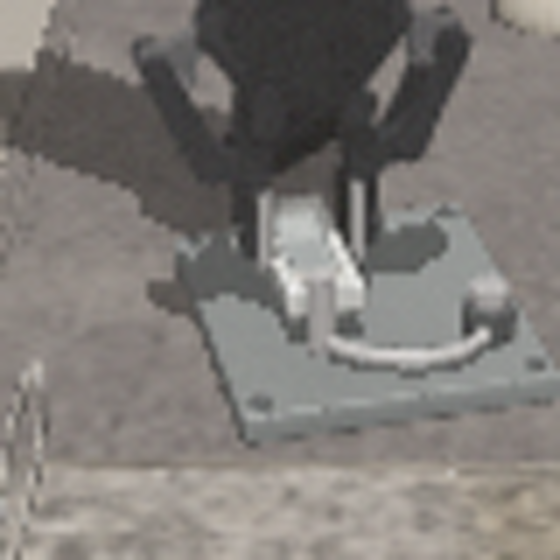

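View pics/g7_top.png

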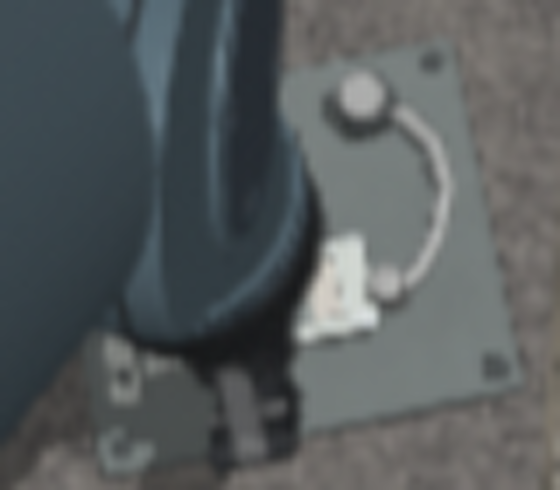

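Run:
```python
from h import *
s=dict(np.load("pics/g7_top.npz")); th=.270; c,q=np.cos(th),np.sin(th)
for o in ([.4662,.0685],):
  for nm,(u,v),z in [("post",(387,280),.052),("lo",(378,322),.041),("hi",(363,237),.041),("TR",(453,38),.014),("BR",(525,380),.014)]:
    w=ray(s,230+(u+.5)/7-.5,170+(v+.5)/7-.5,z)[:2]-o; print(nm,np.round(np.array([c*w[0]+q*w[1],-q*w[0]+c*w[1]])*1e3,1))
  w=np.array([.4642,.0785])-o;print(np.array([c*w[0]+q*w[1],-q*w[0]+c*w[1]]))
```

```text
post [ -3.5 -35.1]
lo [-15.1 -28.7]
hi [ 14.7 -29.4]
TR [ 84.1 -73. ]
BR [-41.4 -73.2]
[0.00073977 0.01017117]
```

The post is at own y −35 and the carrier end at −29, which leaves about 4 mm clear of the edge. Lowering now.

Emit:
step_arm(
  moves=[
    [[0, 0, 0.003, 0], [0, 0, 0.006, 0], [0, 0, 0.009, 0], [0, 0, 0.012, 0], [0, 0, 0.014, 0], [0, 0, 0.0145, 0], [0, 0, 0.0145, 0]],
  ],
)

```text
clock: 6.85
ee_pos: [0.4645, 0.0791, 0.0909]
orientation: [-1.902, -2.499, 0.006]
wrist_force: [-1.2, 3.2, 1.0]
width: 0.03
```

Run:
```python
from h import *
from cell import r,eyes
th=.270; o=np.array([.4662,.0685]); p=o+.015*np.array([-np.sin(th),np.cos(th)])
plan(p[0],p[1],.0905,th)
for n,(a,b,c,e) in {"side":(140,220,260,340)}.items():
    d=eyes.get_image(n); cv2.imwrite(f"pics/g8_{n}.png",cv2.resize(d["img"][a:b,c:e,::-1],None,fx=7,fy=7,interpolation=cv2.INTER_CUBIC)); np.savez(f"pics/g8_{n}.npz",**d)
```

```text
shift [ 0.0043 -0.0012  0.0004] turn -0.0004 | pos [0.4645 0.0791 0.0909] yaw 0.27 F [-1.2  3.2  1. ] w 0.03 t 6.85 toolz [-0.003 -0.003 -1.   ]
```

View pics/g8_side.png

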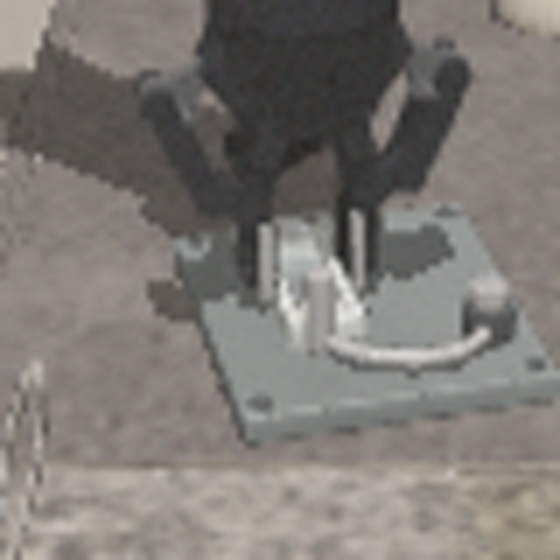

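The carrier is down on the plate, with its end at (320,335) against the post. Easing it toward the edge.

Emit:
step_arm(
  moves=[
    [[0.001, 0, 0.0005, 0], [0.002, 0, 0.0005, 0], [0.003, 0, 0.0005, 0], [0.0035, 0, 0.0005, 0], [0.0035, 0, 0.0005, 0]],
  ],
)

```text
clock: 7.32
ee_pos: [0.4642, 0.0812, 0.0908]
orientation: [1.904, 2.497, -0.006]
wrist_force: [-0.5, -0.5, 7.2]
width: 0.0298
```

The y force fell from +3.2 to −0.5 N, so the edge is now taking the spring load. Releasing.

Emit:
step_arm(
  moves=[
    [[0, 0, 0, 0], [0, 0, 0, 0], [0, 0, 0, 0], [0, 0, 0, 0], [0, 0, 0, 0]],
  ],
  hand=90,
  squeeze=20,
)

```text
clock: 7.73
ee_pos: [0.4642, 0.081, 0.0907]
orientation: [1.904, 2.497, -0.006]
wrist_force: [-0.4, 0.8, -1.2]
width: 0.0553
```

Emit:
step_arm(
  moves=[
    [[0, 0, -0.005, 0], [0, 0, -0.02, 0], [0, 0, -0.045, 0], [0, 0, -0.08, 0], [0, 0, -0.12, 0], [0, 0, -0.16, 0], [0.03, 0, -0.18, 0], [0.07, 0, -0.18, 0], [0.11, 0, -0.18, 0], [0.15, 0, -0.18, 0]],
  ],
)

```text
clock: 8.57
ee_pos: [0.4241, 0.2278, 0.2712]
orientation: [1.905, 2.496, -0.003]
wrist_force: [0.3, 0.7, -0.7]
width: 0.0548
```

Emit:
step_arm(
  moves=[
    [[0.04, 0, 0, 0], [0.08, 0, 0, 0], [0.12, 0, 0, 0], [0.15, 0, 0, 0], [0.17, 0, 0, 0], [0.17, 0, 0, 0]],
  ],
)

```text
clock: 9.07
ee_pos: [0.3766, 0.3969, 0.2709]
orientation: [-1.897, -2.504, 0.001]
wrist_force: [0.0, 0.5, 0.1]
width: 0.0553
```

Run:
```python
from h import *
from cell import r,eyes
plan(.46,.08,.0905,.27)
for n,(a,b,c,e) in {"side":(150,220,270,340),"top":(170,245,230,310)}.items():
    d=eyes.get_image(n); cv2.imwrite(f"pics/g9_{n}.png",cv2.resize(d["img"][a:b,c:e,::-1],None,fx=7.5,fy=7.5,interpolation=cv2.INTER_CUBIC)); np.savez(f"pics/g9_{n}.npz",**d)
    cv2.imwrite(f"pics/full_{n}.png",d["img"][:,:,::-1])
```

```text
shift [-0.3276 -0.0054  0.1804] turn 0.0041 | pos [0.3766 0.3969 0.2709] yaw 0.274 F [0.  0.5 0.1] w 0.0553 t 9.0667 toolz [-0. -0. -1.]
```

View pics/g9_top.png

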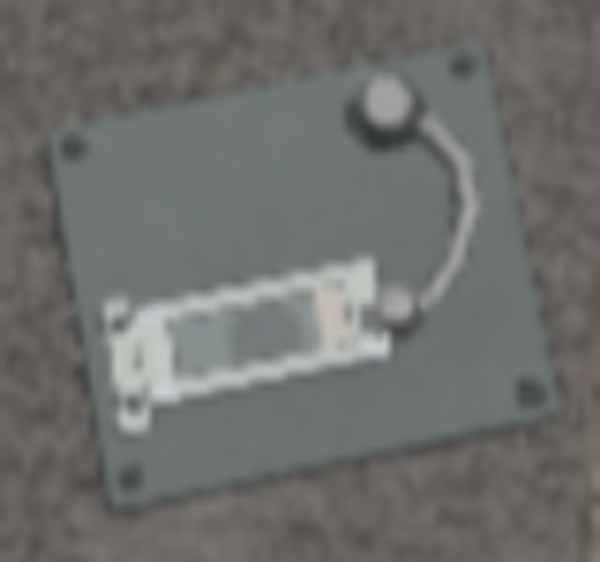

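View pics/g9_side.png

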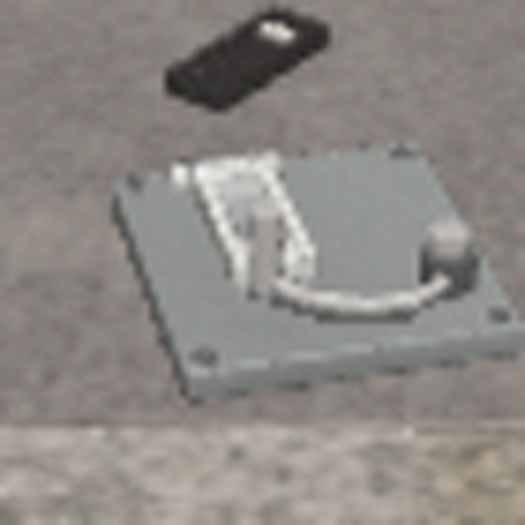

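The carrier lies from the edge at (130,360) to the post at (397,308), aligned with the bed. A final numeric check before handing in.

Run:
```python
from h import *
s=dict(np.load("pics/g9_top.npz")); th=.270; c,q=np.cos(th),np.sin(th); o=[.4662,.0685]
W=[]
for nm,(u,v),z in [("post",(397,307),.052),("lo",(389,353),.026),("hi",(374,260),.026),("edgeend_lo",(158,402),.026)]:
    p=ray(s,230+(u+.5)/7.5-.5,170+(v+.5)/7.5-.5,z)[:2]; w=p-o; print(nm,np.round(np.array([c*w[0]+q*w[1],-q*w[0]+c*w[1]])*1e3,1))
P=[]
v,u=np.mgrid[208:222,248:282]; Z=s["range_z"][v,u]; X=np.stack([(u-s["cx"])/s["fx"]*Z,(v-s["cy"])/s["fy"]*Z,Z],-1)
X=(X.reshape(-1,3)-s["t"])@s["R"]; w=X[:,:2]-o; a=c*w[:,0]+q*w[:,1]; b=-q*w[:,0]+c*w[:,1]
for lo in range(-20,50,10):
    m=(abs(a)<14)&(b>lo)&(b<lo+10); print(lo,m.sum(),np.round(np.median(X[m,2])*1e3,1))
t0=dict(np.load("pics/top0.npz")); A=t0["img"][190:215,410:445].astype(int);B=s["img"][190:215,410:445].astype(int); print("short diff",abs(A-B).mean())
```

```text
post [ -4.5 -29.3]
lo [-14.1 -22.3]
hi [ 16.7 -23.4]
edgeend_lo [-14.1  53.1]
-20 0 nan
-10 138 24.0
0 338 23.7
10 0 nan
20 0 nan
30 0 nan
40 0 nan
short diff 0.27923809523809523
  return _methods._mean(a, axis=axis, dtype=dtype,
  ret = ret.dtype.type(ret / rcount)
```

```bash
python3 -c "
from cell import r; print(r.close_job())"
```

```text
the job is handed in; nothing more can be done
None
```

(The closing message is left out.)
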